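# Lift and slide open a sample-well hatch

## Task

Open the well of the grey sample box that is covered by the hatch with the orange grip: lift that hatch off its recessed seat, slide it sideways in its channels to the middle of the box, and set it down flat there on the deck, clear of both wells. Do not pull it out of the channels, and leave the hatch with the blue grip shut.

Things in the scene. Friction and masses are not known exactly. Their poses are not given: they have to be found in the camera images.
- sample_box: fixed grey box, 142 (x) x 338 (y) x 89 mm high, with a well at each y end. Origin: centre of its underside; hatches slide along y. Inside |x| < 63 mm. Lips over both long sides (underside 83 mm, top 89 mm up) leave a slot 98 mm wide: hatch edges run beneath them, so a hatch can rise at most 28 mm off its seat. The seats (|y| 65 to 161 mm) are 47 mm up, 8 mm below the deck.
- deck (a point): the flat laminate deck between the two wells, 126 (x) x 130 (y) mm, where the opened hatch is parked. The point is the centre of its surface, 55 mm above the box's origin; axes as the box's.
- hatch_orange: the hatch to open: ORANGE grip; plate 116 (x) x 90 (y) x 8 mm, loose, 0.2 to 0.42 kg. Origin: centre of its underside; axes as the box's, z up. Grip: flat-sided bar 64 mm long in x, 14 thick in y, from 33 to 53 mm above the origin, on two posts; pinch from above, fingers closing along y. Starts seated 113 mm from the box's centre along y, at either end, top flush with the deck; play 5 mm in x, 3 in y.
- hatch_blue: the hatch to leave shut: BLUE grip; plate 116 (x) x 90 (y) x 8 mm, loose, 0.3 kg. Origin: centre of its underside; axes as the box's, z up. Grip: flat-sided bar 64 mm long in x, 14 thick in y, from 33 to 53 mm above the origin, on two posts; pinch from above, fingers closing along y. Seated at the other end of the box.
Mind the look-alikes: they are no part of the job. What is shaped like the hatch_orange but purple is not meant.

How it is judged:
By the outcome, as a careful person would: the job done as asked, in the order asked, and still so for the second after the job is handed in, with the robot touching nothing.
It also fails if it takes over 32 s, if anything falls off the work surface, if the arm or the gripper's body presses on something with over 40 N, if the wrist force passes 120 N, or if a joint passes its speed limit or range.

## Robot

A 6-joint arm with a two-finger parallel gripper is mounted at the origin on a cart in front of the work surface, level with it; the furniture and walls round the work are solid. World frame = base frame: x ahead of the robot, y to its left, z up, the work surface at z = 0. Lengths are in m, angles in rad, forces in N, time in s.
With the tool pointing down it reaches from about 0.375 to 0.9 m from the base axis. Payload 3.1 kg.
Tool frame: the origin (TCP) lies at the centre of the arm's flange, where the gripper is bolted on; the fingertips stand 173 mm ahead of it and the grasp point (between the pads) lies 155 mm ahead of it (tip_extent is the distance from the TCP to the fingertips, in m); z points along the fingers, y is the direction in which the jaws open and shut (so a half turn about z gives the same grasp; the last joint's range is limited). The gripper opens to 85 mm and grips with 20 to 120 N. Pads are 22 mm wide; open, the fingers measure 114 mm over their backs; the gripper's body (76 mm by 85 mm) begins 54 mm behind the grasp point. The pads swing forward as they close: fully open they stand 13 mm farther back than shut.
Start: joints at [-1.349, 0.527, 1.433, -0, 1.181, -0.178], TCP at [0.244, -0.575, 0.405] pointing down, gripper open.
Joint ranges: [-3.08, 3.08], [-0.75, 2.2], [0.22, 2.44], [-1.43, 4.57], [0, 2.65], [-2.85, 2.85]. Speed limits (rad/s): [2.79, 2.79, 3.14, 3.14, 3.14, 3.14].

## Interface

Orientations are given as a unit quaternion [x, y, z, w].
In Python, from station import sense, snapshot, sign_off, tip_extent gives the robot as it stands. The module is installed in compiled form; this text tells all that it offers.
- The arm moves only by the tool servo_tool, never from a script. Its argument "rows" is a list of rows, each a list of 3 entries, a list of its own where there are three numbers: the shift along the tool's x, y, z in mm, then the turn about the tool's z in degrees, then the opening, from -1 (shut) to 1 (fully open), so that 0 is half open. A call has 1 to 8 rows; each row is the pose to reach, as a shift and turn from the pose measured when the call began, along the tool's axes at that moment; what a row does not reach only later rows make up. A row lasts 1/10 s, in which the tool goes at most 50 mm and 8.59 degrees, less where a joint would pass 70% of its speed; a pose out of reach is approached as far as the arm can. A call with a gripper value outside its range is refused whole. The fingers move at their own pace and stop on an object; "force" is the grip in N (left out, the last holds). Time passes only in rows, so rows that repeat a pose let the fingers close. It gives the time, the measured TCP pose, the force and the opening at its end, in the units of the state.
- sense(): the state, without advancing time (a new reading comes with each control period).
- snapshot(name): name is "side" or "top"; returns a dict with "image" (480x640x3 uint8, blue, green, red), "z_map" (480x640 float32, m along the optical axis (not along the pixel's ray), 0 where there is no reading), "vertical_fov" (degrees; the focal length in pixels is half the picture's height over the tangent of half this angle, whatever the lens; pixels are square), "cx", "cy" (the principal point, pixels), "cam_to_world" (4x4, takes a point from camera to world coordinates). Camera axes: x right, y down, z forward; pixel columns grow to the right and rows downward; lengths in m; the calibration is good to about 2 mm. A picture is of the moment at which its call begins.
- sign_off(): hands the job in, once; it reports no verdict.
The state is a dict: "t": time; "q": joint angles; "qd": joint speeds; "tau": joint torques, N m; "tcp_pos": TCP position; "tool_rot": TCP orientation; "force": force on the tool from outside, world axes, zero at the start; "ft_torque": the same for the moment, N m; "finger_gap": opening from 0.0 (shut) to 1.0 (fully open).
Only numpy, scipy, OpenCV 4.12 (cv2) and the standard library are available. Lean on these libraries where they do the work, as an engineer would, in place of code of your own. Each camera call takes 0.05 s, during which the arm holds its last target. There are 200 camera calls.

## Working session

There is one attempt and no reset: what is moved stays moved. The work goes in short steps, Python scripts to look and compute and a tool call to move; the robot and the scene stay as the last step left them, time stands still between calls to the robot, and variables do not carry over. Pictures are saved under pics/ and viewed, about 8 in all and at most 12, crops included, and the job is handed in when it is done.

Besides the shell and the picture viewer there is one more tool, called as name(argument=value, ...) on one line, values as JSON. servo_tool: Moves the arm, as the interface text tells. Its arguments: {"type":"object","properties":{"rows":{"type":"array"},"force":{"type":"number"}},"required":["rows"]}

```bash
mkdir -p pics; cat > h.py <<'E'
import numpy as np, cv2
from station import sense, snapshot, sign_off, tip_extent
from scipy.spatial.transform import Rotation as R
def pts(s):
    f=240/np.tan(np.radians(s["vertical_fov"])/2); z=s["z_map"]
    v,u=np.mgrid[0:480,0:640]
    p=np.stack([(u-s["cx"])/f*z,(v-s["cy"])/f*z,z,np.ones_like(z)],-1)
    return (p@np.array(s["cam_to_world"]).T)[...,:3]
E
python3 - <<'E'
from h import *
st=sense(); print({k:np.round(v,3) for k,v in st.items()}, tip_extent)
for n in("top","side"):
    s=snapshot(n); cv2.imwrite(f"pics/{n}0.png",s["image"]); np.savez(f"{n}0.npz",p=pts(s),im=s["image"])
    print(n,s["vertical_fov"],s["cx"],s["cy"],np.round(s["cam_to_world"],3).tolist(),(s["z_map"]>0).mean())
E
```

```text
{'t': np.float64(0.0), 'q': array([-1.349,  0.528,  1.434, -0.   ,  1.181, -0.178]), 'qd': array([ 0.001,  0.001, -0.   , -0.001, -0.001,  0.002]), 'tau': array([-0.0000e+00, -4.4235e+01, -1.7803e+01, -0.0000e+00,  8.0000e-03,
       -0.0000e+00]), 'tcp_pos': array([ 0.244, -0.575,  0.404]), 'tool_rot': array([ 0.98 ,  0.199, -0.   , -0.001]), 'force': array([ 0.762,  0.492, -0.581]), 'ft_torque': array([ 0.009, -0.026, -0.014]), 'finger_gap': np.float64(0.999)} 0.1734
top 49.82884646533083 317.0241345633314 234.354755164542 [[-0.014, -0.993, 0.12, 0.591], [-1.0, 0.014, -0.005, 0.143], [0.004, -0.12, -0.993, 0.922], [0.0, 0.0, 0.0, 1.0]] 0.9960677083333334
side 46.697543728819205 318.81155500199606 242.54328436712092 [[0.961, -0.116, 0.25, 0.442], [-0.275, -0.409, 0.87, -0.643], [0.001, -0.905, -0.425, 0.462], [0.0, 0.0, 0.0, 1.0]] 0.9959440104166667
```

View pics/top0.png

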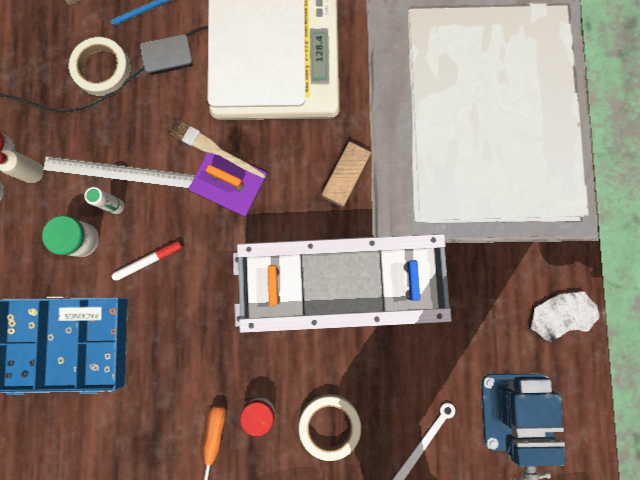

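View pics/side0.png

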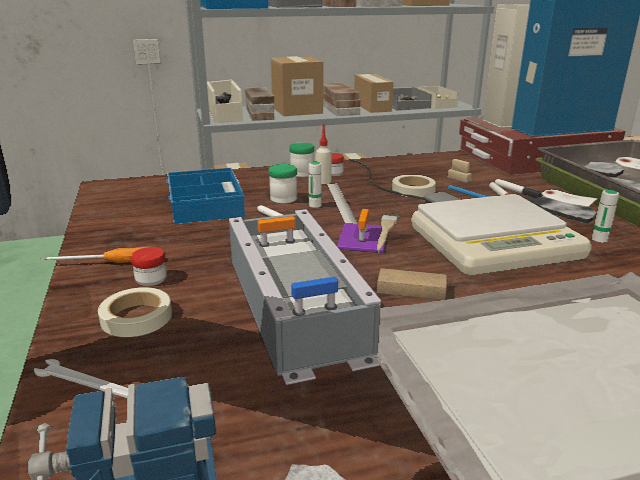

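The top view shows the box at (240–450, 237–330). Things with orange in the top view:
- (273,285): a bar on a white plate seated in the box. This fits the target.
- (225,175): a bar on the purple plate lying on the bench. This is the look-alike.
- (213,430): a screwdriver.

The blue grip is at (414,280). Next I measure the grips and confirm with a crop.

```bash
python3 - <<'E'
from h import *
for n in("top","side"):
    d=np.load(f"{n}0.npz"); p,im=d["p"],d["im"]
    hsv=cv2.cvtColor(im,cv2.COLOR_BGR2HSV)
    for c,lo,hi in(("orange",(5,150,120),(20,255,255)),("blue",(105,150,100),(125,255,255))):
        m=cv2.inRange(hsv,lo,hi)>0
        m&=(p[...,2]>.085)&(p[...,2]<.115)&(p[...,0]>.4)&(p[...,0]<.75)
        k,l,s,ce=cv2.connectedComponentsWithStats(m.astype(np.uint8))
        for i in range(1,k):
            if s[i,4]<60: continue
            q=p[l==i]; q=q[q[:,2]>np.percentile(q[:,2],80)-.006]
            r=cv2.minAreaRect((q[:,:2]*1000).astype(np.float32))
            print(n,c,ce[i].round(),s[i,4],"mean",q.mean(0).round(4),"top z",np.percentile(q[:,2],90).round(4),np.round(np.ravel(r[0]),1),np.round(r[1],1),round(r[2],1))
d=np.load("top0.npz"); p,im=d["p"],d["im"]
m=(abs(p[...,2]-.089)<.005); m[:225]=0;m[345:]=0;m[:,:225]=0;m[:,460:]=0
k,l,s,ce=cv2.connectedComponentsWithStats(m.astype(np.uint8))
for i in range(1,k):
    if s[i,4]>300:
        q=p[l==i]; r=cv2.minAreaRect((q[:,:2]*1000).astype(np.float32)); print("lip",ce[i].round(),s[i,4],r,q[:,2].mean())
a=im[225:345,225:465]; s=np.load("side0.npz")["im"][200:370,215:395]
b=cv2.resize(a,(760,380),interpolation=3); cv2.imwrite("pics/crop.png",b)
E
```

```text
top orange [272. 285.] 335 mean [0.6112 0.2104 0.1   ] top z 0.1017 [611.1 210.4] [63.4 13.2] 2.0
top blue [414. 280.] 325 mean [ 0.6152 -0.0142  0.0997] top z 0.1017 [615.5 -14.4] [60.7 12.1] 2.1
side orange [276. 223.] 383 mean [0.6105 0.2071 0.0978] top z 0.1002 [611.2 208.9] [63.2 16.6] 0.5
side blue [314. 286.] 629 mean [ 0.6152 -0.0188  0.0981] top z 0.1003 [615.4 -16.6] [63.4 14.3] 2.8
lip [341. 245.] 2818 ((672.9074096679688, 98.90647888183594), (32.8987922668457, 336.76446533203125), 3.7832584381103516) 0.08906618741699744
lip [345. 320.] 2955 ((554.8162231445312, 95.17987060546875), (24.830810546875, 337.45648193359375), 2.1850616931915283) 0.08922241493358576
```

View pics/crop.png

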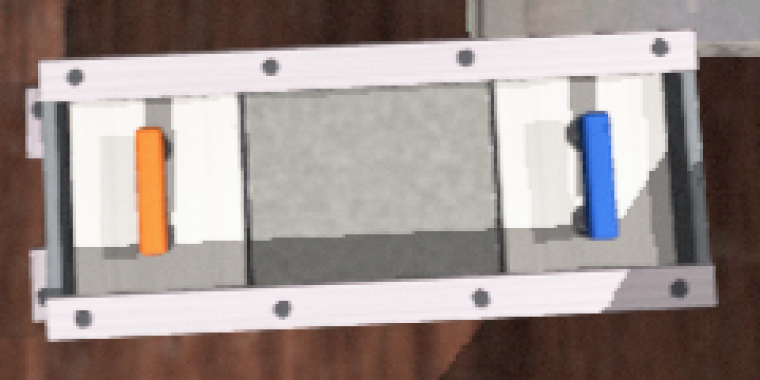

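The crop confirms it. The orange bar on the white plate, seated at the left (+y) end, is the one meant, and the purple one is outside the box. Box yaw is about +2°, its centre about (0.6135, 0.097), and the orange grip about (0.611, 0.210) with its top at z=0.100.

servo_tool(rows=[[[20,-18,0],2,0],[[56,-50,0],5,0],[[93,-84,0],8,0],[[130,-117,0],12,0],[[167,-150,0],15,0],[[204,-184,0],18,0],[[240,-216,0],21,0],[[275,-248,0],21,0]], force=60)

```text
t: 0.9
tcp_pos: [0.4006, -0.2375, 0.4043]
tool_rot: [1.0, 0.017, -0.0, -0.001]
force: [0.2, -0.0, 0.1]
finger_gap: 0.499
```

```bash
cat >> h.py <<'E'
def go(x,y,z,yaw):
    s=sense(); T=R.from_quat(s["tool_rot"]); d=T.inv().apply(np.array([x,y,z])-s["tcp_pos"])*1000
    tx=T.apply([1,0,0]); a=np.degrees(np.arctan2(tx[1],tx[0]))
    print("t",s["t"],"pos",s["tcp_pos"].round(4),"yaw",a.round(2),"F",s["force"].round(1),"gap",s["finger_gap"],"| shift",d.round(1),"turn",(a-yaw).round(2))
E
python3 -c "
from h import *
go(.611,.210,.30,2);go(.611,.210,.245,2)"
```

```text
t 0.9 pos [ 0.4006 -0.2375  0.4043] yaw 1.9 F [ 0.2 -0.   0.1] gap 0.49916775861180096 | shift [ 225.1 -440.1  105.2] turn -0.1
t 0.9 pos [ 0.4006 -0.2375  0.4043] yaw 1.9 F [ 0.2 -0.   0.1] gap 0.49916775861180096 | shift [ 225.1 -440.   160.2] turn -0.1
```

servo_tool(rows=[[[20,-40,0],0,0],[[41,-81,0],0,0],[[62,-122,0],0,0],[[83,-163,0],0,0],[[104,-204,0],0,0],[[125,-245,0],0,0],[[146,-286,10],0,0],[[164,-322,25],0,0]])

```text
t: 1.7
tcp_pos: [0.5547, 0.092, 0.3803]
tool_rot: [1.0, 0.017, 0.001, -0.001]
force: [-0.1, -0.7, -0.1]
finger_gap: 0.497
```

servo_tool(rows=[[[20,-38,20],0,0],[[38,-75,40],0,0],[[52,-102,60],0,0],[[59,-115,75],0,0],[[61,-118,80],0,0],[[61,-118,80],0,0],[[61,-118,80],0,0]])

```text
t: 2.4
tcp_pos: [0.6118, 0.2114, 0.3011]
tool_rot: [1.0, 0.017, 0.001, -0.001]
force: [0.2, 1.0, 1.2]
finger_gap: 0.501
```

```bash
python3 -c "
from h import *
go(.611,.210,.245,2)
for n in('top','side'):
    s=snapshot(n)
    cv2.imwrite(f'pics/{n}1.png',s['image'])
a=cv2.imread('pics/side1.png')[150:330,190:430]
cv2.imwrite('pics/s1.png',cv2.resize(a,(800,600),interpolation=3))"
```

```text
t 2.4 pos [0.6118 0.2114 0.3011] yaw 1.91 F [0.2 1.  1.2] gap 0.5006578070471318 | shift [-0.9  1.5 56.1] turn -0.09
```

View pics/s1.png

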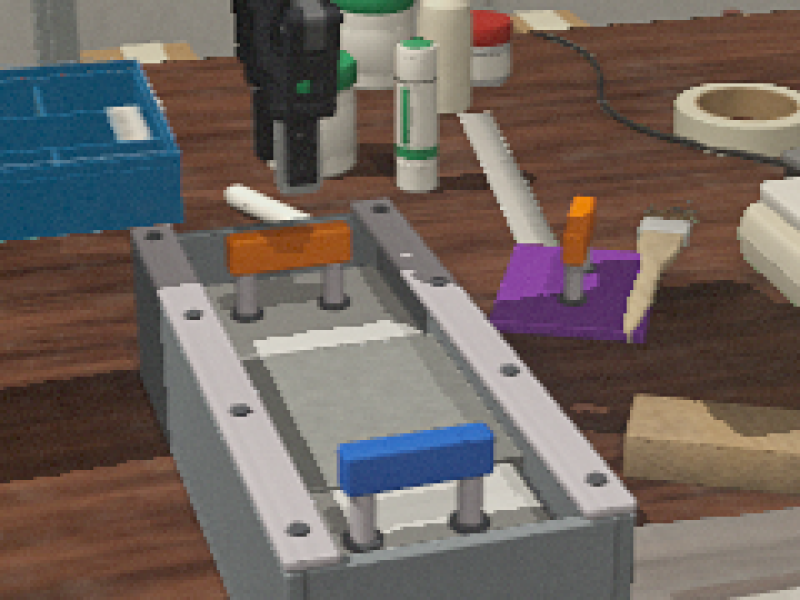

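Crop of the side view: the gripper at (290,120) hangs above the orange bar (290,245), aligned with it. I descend and close.

servo_tool(rows=[[[-1,1,20],0,0],[[-1,1,40],0,0],[[-1,1,52],0,0],[[-1,1,55],0,0],[[-1,1,56],0,0],[[-1,1,56],0,0],[[-1,1,56],0,0]])

```text
t: 3.2
tcp_pos: [0.6115, 0.2103, 0.2467]
tool_rot: [1.0, 0.016, 0.002, -0.001]
force: [-0.3, -0.2, -0.6]
finger_gap: 0.499
```

servo_tool(rows=[[[0,0,0],0,-0.6],[[0,0,0],0,-0.8],[[0,0,0],0,-1],[[0,0,0],0,-1],[[0,0,0],0,-1],[[0,0,0],0,-1],[[0,0,0],0,-1]], force=60)

```text
t: 3.9
tcp_pos: [0.6118, 0.2106, 0.2475]
tool_rot: [1.0, 0.016, 0.003, -0.002]
force: [-0.5, 1.3, 4.9]
finger_gap: 0.152
```

servo_tool(rows=[[[0,0,-3],0,-1],[[0,0,-7],0,-1],[[0,0,-11],0,-1],[[0,0,-14],0,-1],[[0,0,-17],0,-1],[[0,0,-17],0,-1],[[0,0,-17],0,-1]])

```text
t: 4.6
tcp_pos: [0.6117, 0.2105, 0.2646]
tool_rot: [1.0, 0.016, 0.003, -0.002]
force: [0.8, 0.6, -4.1]
finger_gap: 0.152
```

```bash
python3 -c "
from h import *
go(.6155,.0975,.2635,2)
s=snapshot('side')
cv2.imwrite('pics/s2.png',cv2.resize(s['image'][150:330,190:430],(800,600),interpolation=3))"
```

```text
t 4.6 pos [0.6117 0.2105 0.2646] yaw 1.88 F [ 0.8  0.6 -4.1] gap 0.15223599407117105 | shift [1.000e-01 1.131e+02 8.000e-01] turn -0.12
```

View pics/s2.png

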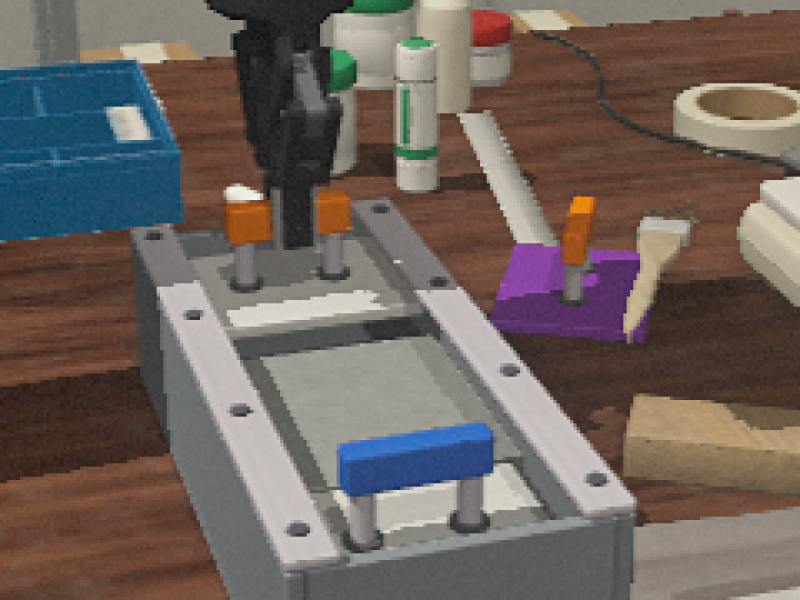

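The crop shows the orange hatch lifted level, with its front edge at (320,325) above the seat and still under the lips. The load is about 4 N. I slide it 113 mm along tool +y.

servo_tool(rows=[[[0,8,0],0,-1],[[0,20,0],0,-1],[[0,32,0],0,-1],[[0,44,0],0,-1],[[0,56,0],0,-1],[[0,66,0],0,-1],[[0,70,0],0,-1],[[0,70,0],0,-1]])

```text
t: 5.45
tcp_pos: [0.6141, 0.1397, 0.2643]
tool_rot: [1.0, 0.016, 0.003, -0.002]
force: [-0.6, -0.6, -3.3]
finger_gap: 0.152
```

servo_tool(rows=[[[0,8,0],0,-1],[[0,20,0],0,-1],[[0,32,0],0,-1],[[0,40,0],0,-1],[[0,43,0],0,-1],[[0,43,0],0,-1],[[0,43,0],0,-1]])

```text
t: 6.15
tcp_pos: [0.6154, 0.0968, 0.2642]
tool_rot: [1.0, 0.016, 0.003, -0.002]
force: [-0.2, -0.2, -3.8]
finger_gap: 0.154
```

```bash
python3 -c "
from h import *
go(.6155,.0975,.2555,2)"
```

```text
t 6.15 pos [0.6154 0.0968 0.2642] yaw 1.79 F [-0.2 -0.2 -3.8] gap 0.15439146208269086 | shift [ 0.1 -0.7  8.7] turn -0.21
```

servo_tool(rows=[[[0,0,2],0,-1],[[0,0,4],0,-1],[[0,0,6],0,-1],[[0,0,8],0,-1],[[0,0,8],0,-1],[[0,0,8],0,-1]])

```text
t: 6.75
tcp_pos: [0.6154, 0.0968, 0.256]
tool_rot: [1.0, 0.016, 0.003, -0.002]
force: [0.3, 0.2, -3.4]
finger_gap: 0.157
```

servo_tool(rows=[[[0,0,0.5],0,-1],[[0,0,1],0,-1],[[0,0,1.5],0,-1],[[0,0,1.5],0,-1]])

```text
t: 7.15
tcp_pos: [0.6155, 0.0969, 0.2555]
tool_rot: [1.0, 0.016, 0.003, -0.002]
force: [-3.6, -0.7, 5.7]
finger_gap: 0.151
```

The force on the tool went from -3.4 N to +5.7 N, so the hatch is on the deck. I release and look before rising far.

servo_tool(rows=[[[0,0,0],0,-0.6],[[0,0,0],0,-0.4],[[0,0,0],0,-0.2],[[0,0,0],0,0],[[0,0,0],0,0],[[0,0,0],0,0]])

```text
t: 7.75
tcp_pos: [0.6155, 0.0969, 0.2554]
tool_rot: [1.0, 0.016, 0.003, -0.002]
force: [-0.4, 1.1, -0.4]
finger_gap: 0.499
```

servo_tool(rows=[[[0,0,-8],0,0],[[0,0,-25],0,0],[[0,0,-50],0,0],[[0,0,-80],0,0],[[0,0,-110],0,0],[[0,0,-130],0,0],[[0,0,-135],0,0],[[0,0,-135],0,0]])

```text
t: 8.55
tcp_pos: [0.6146, 0.0964, 0.3915]
tool_rot: [1.0, 0.016, 0.004, -0.002]
force: [0.1, -0.0, 0.2]
finger_gap: 0.498
```

servo_tool(rows=[[[-20,20,0],0,0],[[-45,50,0],0,0],[[-70,85,0],0,0],[[-95,120,0],0,0],[[-120,155,0],0,0],[[-140,185,0],0,0],[[-150,200,0],0,0],[[-150,200,0],0,0]])

```text
t: 9.35
tcp_pos: [0.4695, -0.1097, 0.3882]
tool_rot: [1.0, 0.014, 0.003, -0.002]
force: [0.1, -0.5, -1.0]
finger_gap: 0.502
```

```bash
python3 - <<'E'
from h import *
go(.5,0,.39,2)
s=snapshot("top"); p=pts(s); im=s["image"]; hsv=cv2.cvtColor(im,cv2.COLOR_BGR2HSV)
cv2.imwrite("pics/top2.png",cv2.resize(im[215:355,215:475],(780,420),interpolation=3))
cv2.imwrite("pics/side2.png",cv2.resize(snapshot("side")["image"][150:390,190:430],(600,600),interpolation=3))
for c,lo,hi in(("orange",(5,150,100),(20,255,255)),("blue",(105,150,80),(125,255,255))):
    m=(cv2.inRange(hsv,lo,hi)>0)&(p[...,2]>.085)&(p[...,2]<.125)&(p[...,0]>.55)&(p[...,0]<.68)
    q=p[m]; q=q[q[:,2]>np.percentile(q[:,2],80)-.006]
    r=cv2.minAreaRect((q[:,:2]*1000).astype(np.float32)); print(c,m.sum(),np.round(r[0],1),np.round(r[1],1),round(r[2],1),"z",np.percentile(q[:,2],[10,50,90]).round(4))
# plate flatness: white plate patches either side of the grip
for dy in(-.032,.032):
  for x in(.59,.64):
    m=(abs(p[...,1]-.0969-dy)<.006)&(abs(p[...,0]-x)<.015); print("plate z",dy,x,np.median(p[m][:,2]).round(4))
E
```

```text
t 9.35 pos [ 0.4695 -0.1097  0.3882] yaw 1.58 F [ 0.1 -0.5 -1. ] gap 0.5016755989069226 | shift [  33.5 -108.8   -1.2] turn -0.42
orange 321 [614.6  97.5] [61.5 12.2] 1.5 z [0.106  0.1079 0.1095]
blue 332 [615.5 -14.8] [60.7 12.4] 2.1 z [0.0976 0.0999 0.1017]
plate z -0.032 0.59 0.0633
plate z -0.032 0.64 0.0631
plate z 0.032 0.59 0.0632
plate z 0.032 0.64 0.0634
```

View pics/top2.png

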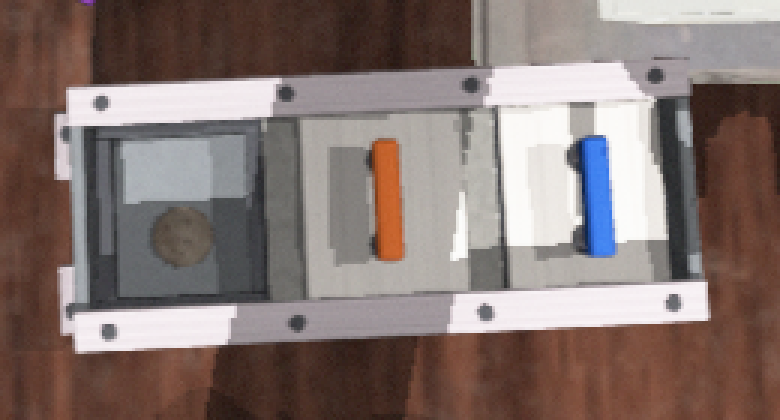

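View pics/side2.png

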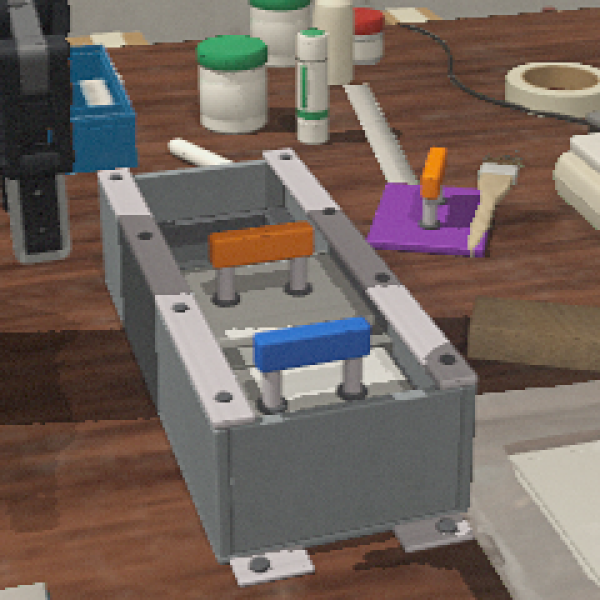

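The hatch lies flat in the middle of the deck, with its grip at (387,200) in the top crop. The left well is open, with a sample visible at (182,236), and the blue hatch at (597,197) is still shut.

```bash
python3 -c "
from station import sign_off; print(sign_off())"
```

```text
the job is handed in; nothing more can be done
None
```

I opened the well under the orange-grip hatch and handed the job in at about 9.5 s of the 32 s allowed. I pinched the orange grip, lifted the hatch 17 mm, slid it 113 mm along its channels and lowered it onto the deck. I then let go and moved the arm clear.

**Last checks:**
- **Position:** the hatch grip is at (0.6146, 0.0975), within about 1 mm of my estimate of the box centre. The hatch stayed under the lips.
- **Flatness:** the plate top reads 63.1 to 63.4 mm at four points, and 63 mm is expected for a hatch resting on the deck.
- **Other hatch:** the blue hatch is still seated, and its grip reads within 0.4 mm of where it started.
- **Forces:** end-of-move readings stayed under about 7 N. Forces during the moves themselves were not recorded.

No check failed. The top and side cameras differed by 1.5 to 2.2 mm in y when I first located the grips, which is about the stated calibration accuracy.

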